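# Feel along the ridge of a plaster master

### The job

Check the plaster master for chips: touch the fingertips to the blue raised line at the yellow dot and run them lightly along the whole line to the red dot without lifting off on the way, then lift away and leave everything clear. Touch so gently that the sprung pan beneath is never pushed down to its stop, stay on the line, and do not pick up the plaster slab or disturb the small plugs on it or the things around it.

Things in the scene. Friction and masses are not known exactly. Their poses are not given: they have to be found in the camera images.
- plaque: loose white plaster master, a flat slab 232 x 152 x 22 mm, 0.7 to 0.9 kg, lying in the sprung pan; origin at the centre of its underside, x along its length from the yellow dot to the red dot, z up; its flat top is at z = 22 mm. It is only touched, never lifted
- ridge: rounded blue raised line, fixed on the plaque's top, about 10 mm wide at its foot and 4 mm high along its whole length; a smooth S, in the plaque's frame y = 30 mm x sin(2 pi x / 170 mm) for x from -85 to +85 mm. This body's origin is on the plaque's flat top, at its centre; axes as the plaque's. Narrow: trace it with the fingers shut (open ones straddle it)
- pan (a joint): how far the aluminium pan (250 x 170 mm, with a low rim round the plaque) has sunk on its springs, in m: 0 untouched, stops hard at 0.014. It goes straight down without tilting, starting at a push of about 2 to 3.5 N and sinking 2 mm for each further newton; it rises again by itself
- stand: grey block under the pan, 240 x 160 x 34 mm, fixed to the table; origin at the centre of its underside, x and y as the plaque's, z up. With the pan up, the pan's inner floor is 58 mm, the plaque's top 80 mm and the ridge's crest 84 mm above the table
- mark0 (a point): point 0 of 0 to 6 on the crest of the blue ridge, evenly spaced along the plaque's length, 0 mm from the yellow end; centre of the yellow dot (28 mm across, where the ridge starts)
- mark1 (a point): point 1 of 0 to 6 on the crest of the blue ridge, evenly spaced along the plaque's length, 28 mm from the yellow end
- mark2 (a point): point 2 of 0 to 6 on the crest of the blue ridge, evenly spaced along the plaque's length, 57 mm from the yellow end
- mark3 (a point): point 3 of 0 to 6 on the crest of the blue ridge, evenly spaced along the plaque's length, 85 mm from the yellow end
- mark4 (a point): point 4 of 0 to 6 on the crest of the blue ridge, evenly spaced along the plaque's length, 113 mm from the yellow end
- mark5 (a point): point 5 of 0 to 6 on the crest of the blue ridge, evenly spaced along the plaque's length, 142 mm from the yellow end
- mark6 (a point): point 6 of 0 to 6 on the crest of the blue ridge, evenly spaced along the plaque's length, 170 mm from the yellow end; centre of the red dot (28 mm across, where the ridge ends)
- plug0: small loose plaster plug, 26 mm across, 30 mm tall, standing on the plaque about -48 mm along its x and 42 mm along its y, beside the ridge; origin under its centre
- plug1: small loose plaster plug, 26 mm across, 30 mm tall, standing on the plaque about 48 mm along its x and -42 mm along its y, beside the ridge; origin under its centre
- slip_jar: amber jar, 64 mm across, 100 mm tall, bystander; origin under its centre
- bowl: terracotta bowl, 110 mm across, 50 mm tall, bystander; origin under its centre
- mug: white mug, 76 mm across, 90 mm tall, bystander; origin under its centre
- brush: brush lying on the table on the right, bystander; origin under its middle
- cup_model: turned plaster cup model, 72 mm across, 85 mm tall, bystander; origin under its centre

How it is judged (in metres and radians):
On the way, in this order (a step that is already met when the one before it is completed fails the run):
1. the fingertips touch the blue ridge at the yellow dot (point between the finger pads within 12 mm of it, seen from above) (horizontal distance between the grasp point and mark0 below 0.012 m and contact force between the fingers and ridge above 0.2 N), for 0.1 s.
2. the fingertips touch the blue ridge at mark1 (point between the finger pads within 12 mm of it, seen from above) (horizontal distance between the grasp point and mark1 below 0.012 m and contact force between the fingers and ridge above 0.2 N), for 0.1 s.
3. the fingertips touch the blue ridge at mark2 (point between the finger pads within 12 mm of it, seen from above) (horizontal distance between the grasp point and mark2 below 0.012 m and contact force between the fingers and ridge above 0.2 N), for 0.1 s.
4. the fingertips touch the blue ridge at mark3, the middle (point between the finger pads within 12 mm of it, seen from above) (horizontal distance between the grasp point and mark3 below 0.012 m and contact force between the fingers and ridge above 0.2 N), for 0.1 s.
5. the fingertips touch the blue ridge at mark4 (point between the finger pads within 12 mm of it, seen from above) (horizontal distance between the grasp point and mark4 below 0.012 m and contact force between the fingers and ridge above 0.2 N), for 0.1 s.
6. the fingertips touch the blue ridge at mark5 (point between the finger pads within 12 mm of it, seen from above) (horizontal distance between the grasp point and mark5 below 0.012 m and contact force between the fingers and ridge above 0.2 N), for 0.1 s.
7. the fingertips touch the blue ridge at the red dot (point between the finger pads within 12 mm of it, seen from above) (horizontal distance between the grasp point and mark6 below 0.012 m and contact force between the fingers and ridge above 0.2 N), for 0.1 s.
At the end, for the whole second after the job is handed in: After the ridge was touched at all seven marks in order from yellow to red, the pan is up again (sunk less than 2 mm), the plaque lies still in it (within 6 mm of the stand's centre, seen from above, and within 4 mm of its height), and the plugs and bystanders are within 20 mm of where they started (value of joint pan below 0.002 m and z of plaque in the frame of stand between 0.054 and 0.062 m and horizontal distance between plaque and stand below 0.006 m and linear speed of plaque below 0.02 m/s and distance of each of plug0, plug1, slip_jar, bowl, mug, brush, cup_model from where it was at the start of the episode below 0.02 m).
It fails at once if the pan is pushed more than 13 mm down, onto its stop (value of joint pan above 0.013 m).
It fails at once if the plaque is lifted or tipped out of the pan (z of plaque in the frame of stand above 0.066 m or angle between plaque's own z axis and vertical above 0.1 rad).
It fails at once if the fingers touch the plaque away from the ridge (more than 28 mm from every mark) (contact force between the fingers and plaque above 0.3 N and horizontal distance between the grasp point and mark0 above 0.028 m and horizontal distance between the grasp point and mark1 above 0.028 m and horizontal distance between the grasp point and mark2 above 0.028 m and horizontal distance between the grasp point and mark3 above 0.028 m and horizontal distance between the grasp point and mark4 above 0.028 m and horizontal distance between the grasp point and mark5 above 0.028 m and horizontal distance between the grasp point and mark6 above 0.028 m).
It fails at once if the fingertips are lifted off over the middle part of the ridge (hovering about 12 to 30 mm above it, within 12 mm of marks 1 to 5) (z of the grasp point in the frame of plaque between 0.058 and 0.075 m and (horizontal distance between the grasp point and mark1 below 0.012 m or horizontal distance between the grasp point and mark2 below 0.012 m or horizontal distance between the grasp point and mark3 below 0.012 m or horizontal distance between the grasp point and mark4 below 0.012 m or horizontal distance between the grasp point and mark5 below 0.012 m)).
It fails at once if a plug or a bystander is moved more than 20 mm (distance of any of plug0, plug1, slip_jar, bowl, mug, brush, cup_model from where it was at the start of the episode above 0.02 m).
It also fails if it takes over 48 s, if anything falls off the work surface, if the arm or the gripper's body presses on something with over 40 N, if the wrist force passes 120 N, or if a joint passes its speed limit or range.

### The arm

A 6-joint arm with a two-finger parallel gripper is mounted at the origin on the work surface. World frame = base frame: x ahead of the robot, y to its left, z up, the work surface at z = 0. Lengths are in mm, angles in degrees, forces in N, time in s.
With the tool pointing down it reaches from about 300 to 750 mm from the base axis. Payload 8.5 kg.
Tool frame: the origin (TCP) lies at the very end of the fingers, on their centre line; the grasp point (between the pads) lies 19 mm behind it; z points along the fingers, y is the line along which they close (so a half turn about z gives the same grasp; the last joint's range is limited). The gripper opens to 85 mm and grips with 20 to 120 N. Pads are 22 mm wide; open, the fingers measure 114 mm over their backs; the gripper's body (76 mm by 85 mm) begins 54 mm behind the grasp point. The pads swing forward as they close: fully open they stand 13 mm farther back than shut.
Start: joints at [57.279, 21.807, 74.336, -0, 83.858, -12.336], TCP at [191.578, 515.537, 231.322] pointing down, gripper open.
Joint ranges: [-178.18, 178.18], [-50.72, 133.34], [12.68, 142.11], [-81.47, 261.47], [9.98, 163.14], [-165.26, 165.26]. Speed limits (degrees/s): [136.94, 136.94, 180, 180, 180, 180].

### API

Orientations are given as [roll, pitch, yaw] about the fixed x, y, z axes, in that order (R = Rz(yaw) Ry(pitch) Rx(roll)).
In Python, from cell import robot, cams, workorder gives the robot as it stands.
- The arm moves only by the tool servo_tool, never from a script. Its argument "commands" is a list of rows, each a list of 3 entries, a list of its own where there are three numbers: the opening, from 0 (shut) to 1 (fully open), then the shift along the tool's x, y, z in units of 250 mm (1.0 is 250 mm), then the turn, a rotation vector about the tool's x, y, z in units of pi rad (1.0 is pi rad). A call has 1 to 8 rows; each row shifts and turns the commanded pose from where the row before left it, along the tool's axes as they then stand; what a row does not reach is not made up. A row lasts 1/8 s, in which the tool goes at most 62.5 mm and 10.7 degrees, less where a joint would pass 70% of its speed; a pose out of reach is approached as far as the arm can. A call with a number of a shift or a turn outside -1 to 1 is refused whole. A call with a gripper value outside its range is refused whole. The fingers move at their own pace and stop on an object; "newtons" is the grip in N (left out, the last holds). Time passes only in rows, so rows that do not move let the fingers close. It gives the time, the measured TCP pose, the force, the opening and the grip force at its end, in the units of the state.
- robot.get_state(): the state, without advancing time (a new reading comes with each control period).
- cams.camera(name): name is "scene" or "top" or "wrist"; returns a dict with "img" (384x512x3 uint8, red, green, blue), "range_z" (384x512 float32, mm along the optical axis (not along the pixel's ray), 0 where there is no reading), "camera_matrix" (3x3 intrinsics, pixels), "R" (3x3) and "t" (3): a world point X has camera coordinates R X + t. Camera axes: x right, y down, z forward; pixel columns grow to the right and rows downward; lengths in mm; the calibration is good to about 2 mm. A picture is of the moment at which its call begins.
- workorder.sign_off(): hands the job in; it is judged then, once.
The state is a dict: "t": time; "q": joint angles; "dq": joint speeds; "joint_efforts": joint torques, N m; "ee_pos": TCP position; "ee_rot": TCP orientation; "ft_force": force on the tool from outside, world axes, zero at the start; "ft_torque": the same for the moment, N m; "opening": opening from 0.0 (shut) to 1.0 (fully open); "grip_force": force on a finger pad.
Only numpy, scipy, OpenCV 4.12 (cv2) and the standard library are available. Lean on these libraries where they do the work, as an engineer would, in place of code of your own. Each camera call takes 0.05 s, during which the arm holds its last target. There are 200 camera calls.

## Working session

There is one attempt and no reset: what is moved stays moved. The work goes in short steps, Python scripts to look and compute and a tool call to move; the robot and the scene stay as the last step left them, time stands still between calls to the robot, and variables do not carry over. Pictures are saved under pics/ and viewed, at most 10 in all, crops included, and the job is handed in when it is done.

Besides the shell and the picture viewer there is one more tool, called after "Call:" by a JSON object that holds its "api" and its "payload". servo_tool: Moves the arm, as the interface text tells. Its arguments: {"type":"object","properties":{"commands":{"type":"array","items":{"type":"array"}},"newtons":{"type":"number"}},"required":["commands"]}

```bash
mkdir -p pics; python3 - <<'E'
from cell import robot,cams
import cv2,numpy as np
s=robot.get_state();print(s['t'],s['ee_pos'],s['ee_rot'],s['ft_force'],s['opening'])
c=cams.camera("top");np.savez('top.npz',**c)
cv2.imwrite('pics/top.png',c['img'][...,::-1])
print(c['R'],c['t'])
K=np.array(c['camera_matrix']);h=cv2.cvtColor(c['img'],cv2.COLOR_RGB2HSV)
def w(m):
    v,u=np.nonzero(m&(c['range_z']>0));z=c['range_z'][v,u]
    p=np.c_[(u-K[0,2])*z/K[0,0],(v-K[1,2])*z/K[1,1],z]
    return (p-np.array(c['t']))@np.array(c['R']),u,v
H,S,V=[h[...,i] for i in range(3)]
for n,m in dict(blue=(H>100)&(H<130)&(S>100),yel=(H>22)&(H<35)&(S>130),red=((H<6)|(H>174))&(S>150)).items():
    X,u,v=w(m);k=(X[:,2]>65)&(X[:,2]<100);X=X[k];print(n,len(X),X.mean(0),X.min(0),X.max(0),u[k].mean(),v[k].mean())
E
```

```text
0.0 [191.41373279 515.30180223 230.68868913] [-1.79916093e+02 -1.85409377e-02  1.59616512e+02] [-0.07778454  0.64334633 -0.15562103] 0.9973062018382725
[[-0.02256386 -0.99970768 -0.00868526]
 [-0.99535383  0.02327728 -0.09342874]
 [ 0.09360359  0.00653679 -0.99558809]] [  20.12120116  518.17787144 1226.68574127]
blue 56 [ 308.08877147 -638.22312057   74.89933682] [ 282.51302796 -658.00886234   65.20375689] [884.25096209 227.93839638  85.59838058] 503.0892857142857 257.44642857142856
yel 10 [587.76329375 -37.83139017  81.11971115] [580.3560493  -42.63015095  78.04659671] [598.55533237 -29.31885887  83.21328307] 265.2 154.2
red 39 [492.79907423 107.71045832  80.64589031] [481.56495183  97.37935765  75.97714718] [502.98690222 116.09559447  86.76098932] 210.02564102564102 191.7948717948718
```

View pics/top.png

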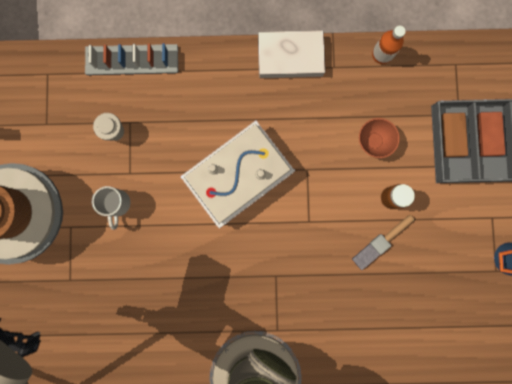

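The plaque is in view at about (238,174), with the yellow dot at (265,154) and the red dot at (210,192). That puts yellow near (588,-38) and red near (493,108), 174 mm apart against the expected 170, at a plausible height. Next I'll go above its centre with the fingers shut.

Call:
{"api": "servo_tool", "payload": {"commands": [[0,[-0.124,-0.082,-0.018],[0,0,0]],[0,[-0.124,-0.082,-0.018],[0,0,0]],[0,[-0.124,-0.082,-0.018],[0,0,0]],[0,[-0.124,-0.082,-0.018],[0,0,0]],[0,[-0.124,-0.082,-0.018],[0,0,0]],[0,[-0.124,-0.082,-0.018],[0,0,0]],[0,[-0.124,-0.082,-0.018],[0,0,0]],[0,[-0.124,-0.082,-0.018],[0,0,0]]], "newtons": 20}}

```text
t: 1.05
ee_pos: [367.3, 274.3, 267.2]
ee_rot: [-180.0, -0.0, 159.6]
ft_force: [-0.3, 0.2, -1.4]
opening: 0.001
grip_force: 0.0
```

Call:
{"api": "servo_tool", "payload": {"commands": [[0,[-0.124,-0.082,-0.018],[0,0,0]],[0,[-0.124,-0.082,-0.018],[0,0,0]],[0,[-0.124,-0.082,-0.018],[0,0,0]],[0,[-0.124,-0.082,-0.018],[0,0,0]],[0,[-0.124,-0.082,-0.018],[0,0,0]],[0,[-0.124,-0.082,-0.018],[0,0,0]],[0,[-0.124,-0.082,-0.018],[0,0,0]],[0,[-0.124,-0.082,-0.018],[0,0,0]]]}}

```text
t: 2.05
ee_pos: [542.7, 34.3, 303.0]
ee_rot: [-180.0, -0.1, 159.6]
ft_force: [-0.6, 0.0, 0.9]
opening: 0.001
grip_force: 0.0
```

Call:
{"api": "servo_tool", "payload": {"commands": [[0,[0,0,0],[0,0,0]],[0,[0,0,0],[0,0,0]]]}}

```text
t: 2.3
ee_pos: [541.8, 35.8, 302.9]
ee_rot: [-180.0, -0.1, 159.6]
ft_force: [0.8, -0.3, 0.2]
opening: -0.002
grip_force: 0.0
```

```bash
python3 - <<'E'
from cell import robot,cams
import cv2,numpy as np
s=robot.get_state();print(s['t'],s['ee_pos'],s['ee_rot'],s['ft_force'],s['opening'])
c=cams.camera("wrist");np.savez('wrist.npz',**c)
cv2.imwrite('pics/wrist.png',c['img'][...,::-1])
E
```

```text
2.3 [541.78519471  35.75013852 302.86690155] [-1.79996275e+02 -7.48677279e-02  1.59619782e+02] [ 0.76990877 -0.34275277  0.1769337 ] -0.0019054110313108572
```

View pics/wrist.png

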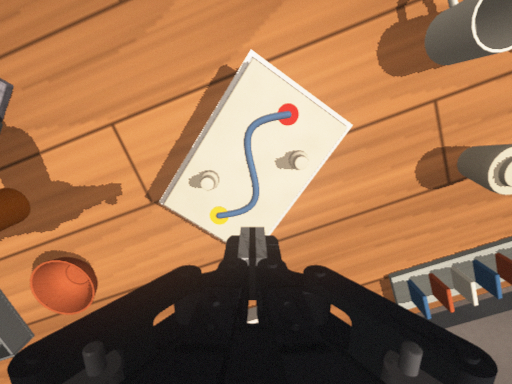

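The wrist view shows the whole blue S, from the yellow dot at (219,215) to the red dot at (288,114), with plugs at (208,181) and (299,160). I'll fit the pose to it.

```bash
cat > fit.py <<'E'
import cv2,numpy as np
from scipy.optimize import least_squares
from scipy.spatial import cKDTree
xs=np.linspace(-85,85,400);S=np.c_[xs,30*np.sin(2*np.pi*xs/170)]
def rays(c,m,z0):
    v,u=np.nonzero(m);K,R,t=[np.array(c[k]) for k in('camera_matrix','R','t')]
    d=np.c_[(u-K[0,2])/K[0,0],(v-K[1,2])/K[1,1],np.ones(len(u))]@R;o=-R.T@t
    return (o+d*((z0-o[2])/d[:,2])[:,None])[:,:2]
def curve(p,S=S):
    a=p[2];return S@np.array([[np.cos(a),np.sin(a)],[-np.sin(a),np.cos(a)]])+p[:2]
def near(P):return P[np.hypot(*(P-[540,35]).T)<115]
for n in('wrist','top'):
    c=np.load(n+'.npz');h=cv2.cvtColor(c['img'],cv2.COLOR_RGB2HSV);H,Sa,V=[h[...,i] for i in range(3)]
    B=near(rays(c,(H>100)&(H<130)&(Sa>90),82.5));Y=near(rays(c,(H>22)&(H<35)&(Sa>130),81));Rd=near(rays(c,((H<5)|(H>175))&(Sa>170),81))
    if n=='wrist':
        z=c['range_z'];print('range med',np.median(z[(H>100)&(H<130)&(Sa>90)&(z>0)]))
    mid=lambda P:(P.min(0)+P.max(0))/2
    print(n,len(B),'Y',mid(Y),'R',mid(Rd))
    if len(B)<30: continue
    f=lambda p:np.r_[cKDTree(curve(p)).query(B)[0],cKDTree(B).query(curve(p)[::20])[0]]
    r=least_squares(f,[540,35,np.radians(123)],loss='soft_l1');p=r.x
    print('pose',p[:2],np.degrees(p[2]),'med resid',np.median(f(p)))
    if n=='wrist': np.save('pose.npy',p)
p=np.load('pose.npy')
m=np.linspace(-85,85,13);W=curve(p,np.c_[m,30*np.sin(2*np.pi*m/170)])
a=np.radians(159.62);T=np.array([[np.cos(a),np.sin(a)],[np.sin(a),-np.cos(a)]])
from cell import robot
s=robot.get_state();e=s['ee_pos'];print('W',W.round(1).tolist())
print('to start, tool mm/250',(T@(W[0]-e[:2])/250).round(3))
print('steps /250');print((np.diff(W,axis=0)@T.T/250).round(4))
E
python3 fit.py
```

```text
range med 465.21658
wrist 3 Y [591.64552912 -34.53522967] R [492.30554362 104.02997237]
top 44 Y [589.67726765 -35.99099163] R [490.94375066 107.72972967]
pose [541.17619444  36.94093151] 125.2620666006543 med resid 0.5412270760695371Traceback (most recent call last):
  File "fit.py", line 24, in <module>
    p=np.load('pose.npy')
    fid = stack.enter_context(open(os.fspath(file), "rb"))
                              ~~~~^^^^^^^^^^^^^^^^^^^^^^^
FileNotFoundError: [Errno 2] No such file or directory: 'pose.npy'
```

```bash
python3 -c "
import numpy as np,cv2
c=np.load('wrist.npz');h=cv2.cvtColor(c['img'],cv2.COLOR_RGB2HSV)
print(h[165,245:256],h[190,250:260])"
sed -i 's/(H>100)&(H<130)&(Sa>90)/(H>95)\&(H<135)\&(Sa>70)\&(V>50)/g' fit.py; python3 fit.py
```

```text
[[ 21  34 246]
 [ 21  34 247]
 [ 17  51 209]
 [108  37 117]
 [109  66 143]
 [107  77 162]
 [107  84 179]
 [106  85 185]
 [107  81 169]
 [108   8 167]
 [ 19  37 233]] [[ 22  35 247]
 [ 22  35 247]
 [ 18  50 209]
 [108  49 115]
 [106  74 142]
 [106  81 166]
 [107  87 176]
 [106  83 179]
 [106  82 162]
 [ 16  32 218]]
range med 450.68402
wrist 714 Y [591.64552912 -34.53522967] R [492.30554362 104.02997237]
pose [541.67698469  35.48547689] 125.72393930271022 med resid 1.5327259806740015
top 116 Y [589.67726765 -35.99099163] R [490.94375066 107.72972967]
pose [541.03807448  36.7664196 ] 125.6892719796008 med resid 0.9379613646916574
W [[591.3, -33.5], [595.2, -13.3], [595.9, 4.7], [590.8, 18.5], [579.3, 27.7], [562.1, 32.7], [541.7, 35.5], [521.2, 38.2], [504.0, 43.3], [492.5, 52.5], [487.5, 66.3], [488.1, 84.2], [492.0, 104.5]]
to start, tool mm/250 [-0.283 -0.192]
steps /250
[[ 0.0136  0.0814]
 [ 0.0225  0.0681]
 [ 0.0381  0.0449]
 [ 0.056   0.0183]
 [ 0.0715 -0.0049]
 [ 0.0805 -0.0182]
 [ 0.0805 -0.0182]
 [ 0.0715 -0.0049]
 [ 0.056   0.0183]
 [ 0.0381  0.0449]
 [ 0.0225  0.0681]
 [ 0.0136  0.0814]]
```

Call:
{"api": "servo_tool", "payload": {"commands": [[0,[-0.0475,-0.032,0.09],[0,0,0]],[0,[-0.0475,-0.032,0.09],[0,0,0]],[0,[-0.0475,-0.032,0.09],[0,0,0]],[0,[-0.0475,-0.032,0.09],[0,0,0]],[0,[-0.0475,-0.032,0.09],[0,0,0]],[0,[-0.0475,-0.032,0.09],[0,0,0]],[0,[0,0,0.1],[0,0,0]],[0,[0,0,0.1],[0,0,0]]]}}

```text
t: 3.35
ee_pos: [591.9, -33.5, 117.7]
ee_rot: [180.0, -0.0, 159.7]
ft_force: [0.3, -0.3, -0.2]
opening: -0.001
grip_force: 0.0
```

Call:
{"api": "servo_tool", "payload": {"commands": [[0,[0,0,0.05],[0,0,0]],[0,[0,0,0],[0,0,0]],[0,[0,0,0],[0,0,0]]]}}

```text
t: 3.72
ee_pos: [592.8, -34.4, 106.9]
ee_rot: [180.0, 0.1, 159.6]
ft_force: [0.0, -0.7, 0.4]
opening: -0.004
grip_force: 0.0
```

```bash
python3 - <<'E'
from cell import robot,cams
import cv2,numpy as np
s=robot.get_state();print(s['t'],s['ee_pos'],s['ee_rot'],s['ft_force'])
c=cams.camera("wrist");cv2.imwrite('pics/w2.png',c['img'][...,::-1])
E
```

```text
3.725 [592.77220604 -34.35469089 106.90657687] [1.79989108e+02 1.03798468e-01 1.59635778e+02] [ 0.00523113 -0.67484085  0.42168277]
```

View pics/w2.png

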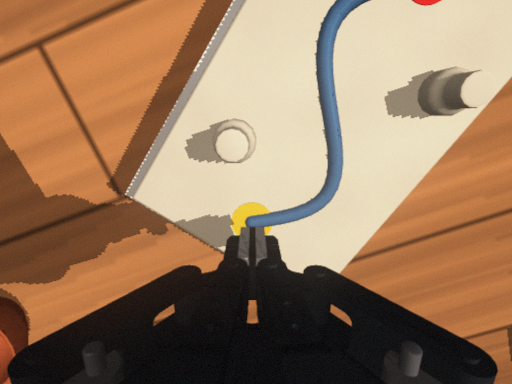

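The fingertips, at about (252,228), sit right over the yellow dot at (250,220), and both plugs are clear. I'll go down gently.

Call:
{"api": "servo_tool", "payload": {"commands": [[0,[0,0,0.03],[0,0,0]],[0,[0,0,0.02],[0,0,0]],[0,[0,0,0.01],[0,0,0]],[0,[0,0,0.01],[0,0,0]],[0,[0,0,0.008],[0,0,0]],[0,[0,0,0.004],[0,0,0]],[0,[0,0,0],[0,0,0]],[0,[0,0,0],[0,0,0]]]}}

```text
t: 4.78
ee_pos: [592.4, -34.5, 85.4]
ee_rot: [-180.0, 0.0, 159.6]
ft_force: [0.0, -0.2, -0.3]
opening: -0.002
grip_force: 0.0
```

Call:
{"api": "servo_tool", "payload": {"commands": [[0,[0,0,0.008],[0,0,0]],[0,[0,0,0.004],[0,0,0]],[0,[0,0,0],[0,0,0]],[0,[0,0,0],[0,0,0]]]}}

```text
t: 5.28
ee_pos: [592.5, -34.5, 82.6]
ee_rot: [180.0, 0.0, 159.6]
ft_force: [-0.9, -0.4, 3.7]
opening: 0.004
grip_force: 1.9
```

Contact: 3.7 N at z = 82.6. I'll press about 3 mm further to leave margin both ways, then trace.

Call:
{"api": "servo_tool", "payload": {"commands": [[0,[0,0,0.008],[0,0,0]],[0,[0,0,0.005],[0,0,0]],[0,[0,0,0],[0,0,0]],[0,[0,0,0],[0,0,0]]]}}

```text
t: 5.78
ee_pos: [592.5, -34.5, 79.2]
ee_rot: [180.0, 0.0, 159.6]
ft_force: [-0.0, -0.2, 5.7]
opening: 0.0
grip_force: 2.7
```

Call:
{"api": "servo_tool", "payload": {"commands": [[0,[0.0034,0.0204,0],[0,0,0]],[0,[0.0034,0.0204,0],[0,0,0]],[0,[0.0034,0.0204,0],[0,0,0]],[0,[0.0034,0.0204,0],[0,0,0]],[0,[0.0056,0.017,0],[0,0,0]],[0,[0.0056,0.017,0],[0,0,0]],[0,[0.0056,0.017,0],[0,0,0]],[0,[0.0056,0.017,0],[0,0,0]]]}}

```text
t: 6.78
ee_pos: [597.2, 2.9, 79.3]
ee_rot: [-179.9, 0.1, 159.6]
ft_force: [-0.5, -3.7, 5.8]
opening: -0.001
grip_force: 2.7
```

Call:
{"api": "servo_tool", "payload": {"commands": [[0,[0.0095,0.0112,0],[0,0,0]],[0,[0.0095,0.0112,0],[0,0,0]],[0,[0.0095,0.0112,0],[0,0,0]],[0,[0.0095,0.0112,0],[0,0,0]],[0,[0.014,0.0046,0],[0,0,0]],[0,[0.014,0.0046,0],[0,0,0]],[0,[0.014,0.0046,0],[0,0,0]],[0,[0.014,0.0046,0],[0,0,0]]]}}

```text
t: 7.78
ee_pos: [581.5, 26.1, 79.6]
ee_rot: [-180.0, 0.2, 159.6]
ft_force: [2.3, -2.2, 4.8]
opening: -0.003
grip_force: 2.7
```

```bash
python3 - <<'E'
from cell import robot,cams
import cv2,numpy as np
s=robot.get_state();print(s['t'],s['ee_pos'],s['ft_force'])
c=cams.camera("wrist");cv2.imwrite('pics/w3.png',c['img'][...,::-1])
E
```

```text
7.775 [581.53717646  26.06419673  79.63928464] [ 2.25890675 -2.22230425  4.8312741 ]
```

View pics/w3.png

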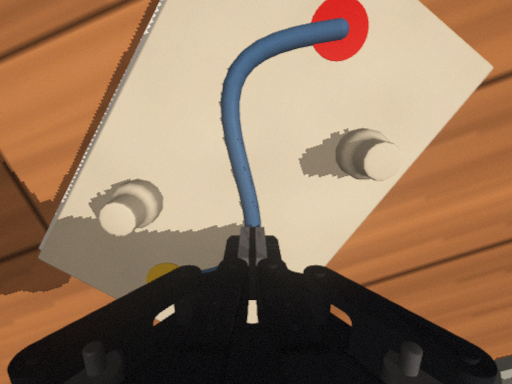

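The tips, at about (252,230), are on the ridge, the line runs straight on ahead of them, and the plugs are standing. I'll continue.

Call:
{"api": "servo_tool", "payload": {"commands": [[0,[0.0179,-0.0012,0],[0,0,0]],[0,[0.0179,-0.0012,0],[0,0,0]],[0,[0.0179,-0.0012,0],[0,0,0]],[0,[0.0179,-0.0012,0],[0,0,0]],[0,[0.0201,-0.0046,0],[0,0,0]],[0,[0.0201,-0.0046,0],[0,0,0]],[0,[0.0201,-0.0046,0],[0,0,0]],[0,[0.0201,-0.0046,0],[0,0,0]]]}}

```text
t: 8.82
ee_pos: [544.0, 34.2, 79.6]
ee_rot: [180.0, 0.2, 159.6]
ft_force: [4.5, 0.2, 5.5]
opening: 0.001
grip_force: 2.6
```

Call:
{"api": "servo_tool", "payload": {"commands": [[0,[0.0201,-0.0046,0],[0,0,0]],[0,[0.0201,-0.0046,0],[0,0,0]],[0,[0.0201,-0.0046,0],[0,0,0]],[0,[0.0201,-0.0046,0],[0,0,0]],[0,[0.0179,-0.0012,0],[0,0,0]],[0,[0.0179,-0.0012,0],[0,0,0]],[0,[0.0179,-0.0012,0],[0,0,0]],[0,[0.0179,-0.0012,0],[0,0,0]]]}}

```text
t: 9.82
ee_pos: [506.4, 41.9, 79.6]
ee_rot: [180.0, 0.2, 159.6]
ft_force: [3.5, -0.8, 4.9]
opening: 0.0
grip_force: 2.6
```

```bash
python3 - <<'E'
from cell import robot,cams
import cv2,numpy as np
s=robot.get_state();print(s['t'],s['ee_pos'],s['ft_force'])
c=cams.camera("wrist");cv2.imwrite('pics/w4.png',c['img'][...,::-1])
E
```

```text
9.825 [506.44740202  41.89709155  79.61014093] [ 3.47970727 -0.7582863   4.93288196]
```

View pics/w4.png

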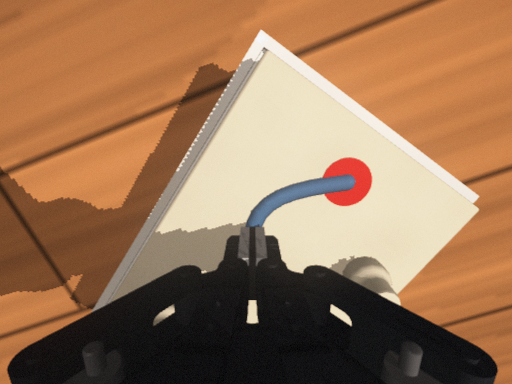

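The tips are at (252,230) on the line, and the red dot is ahead at (348,182). Plug1 stays well behind the fingers. Now the last stretch.

Call:
{"api": "servo_tool", "payload": {"commands": [[0,[0.014,0.0046,0],[0,0,0]],[0,[0.014,0.0046,0],[0,0,0]],[0,[0.014,0.0046,0],[0,0,0]],[0,[0.014,0.0046,0],[0,0,0]],[0,[0.0095,0.0112,0],[0,0,0]],[0,[0.0095,0.0112,0],[0,0,0]],[0,[0.0095,0.0112,0],[0,0,0]],[0,[0.0095,0.0112,0],[0,0,0]]]}}

```text
t: 10.88
ee_pos: [489.3, 64.7, 79.4]
ee_rot: [-180.0, 0.1, 159.6]
ft_force: [0.7, -5.0, 5.1]
opening: -0.001
grip_force: 2.7
```

Call:
{"api": "servo_tool", "payload": {"commands": [[0,[0.0056,0.017,0],[0,0,0]],[0,[0.0056,0.017,0],[0,0,0]],[0,[0.0056,0.017,0],[0,0,0]],[0,[0.0056,0.017,0],[0,0,0]],[0,[0.0034,0.0204,0],[0,0,0]],[0,[0.0034,0.0204,0],[0,0,0]],[0,[0.0034,0.0204,0],[0,0,0]],[0,[0.0034,0.0204,0],[0,0,0]]]}}

```text
t: 11.88
ee_pos: [493.2, 103.0, 79.1]
ee_rot: [-179.9, 0.0, 159.6]
ft_force: [-1.0, -5.0, 5.8]
opening: 0.001
grip_force: 2.7
```

Call:
{"api": "servo_tool", "payload": {"commands": [[0,[0,0,0],[0,0,0]],[0,[0,0,0],[0,0,0]],[0,[0,0,0],[0,0,0]]]}}

```text
t: 12.25
ee_pos: [493.3, 103.3, 79.2]
ee_rot: [-180.0, 0.0, 159.6]
ft_force: [-0.4, -1.5, 4.4]
opening: -0.001
grip_force: 2.7
```

```bash
python3 - <<'E'
from cell import robot,cams
import cv2,numpy as np
s=robot.get_state();print(s['t'],s['ee_pos'],s['ft_force'])
c=cams.camera("wrist");cv2.imwrite('pics/w5.png',c['img'][...,::-1])
E
```

```text
12.25 [493.30546217 103.31998813  79.15094351] [-0.35883211 -1.52884074  4.37396501]
```

View pics/w5.png

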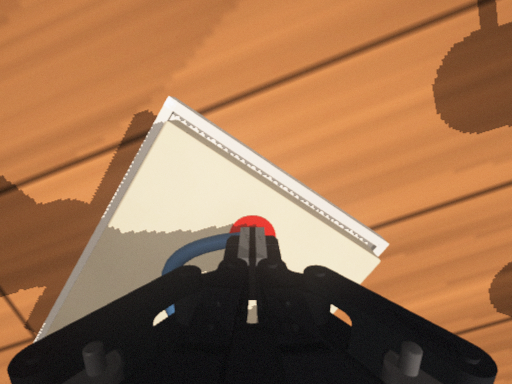

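The tips, at about (252,235), are on the red dot, and the force is still 4.4 N. I'll lift straight up, then check from above.

Call:
{"api": "servo_tool", "payload": {"commands": [[0,[0,0,-0.015],[0,0,0]],[0,[0,0,-0.02],[0,0,0]],[0,[0,0,-0.06],[0,0,0]],[0,[0,0,-0.1],[0,0,0]],[0,[0,0,-0.15],[0,0,0]],[0,[0,0,-0.15],[0,0,0]],[0,[0,0,-0.15],[0,0,0]],[0,[0,0,-0.15],[0,0,0]]]}}

```text
t: 13.3
ee_pos: [492.6, 103.6, 278.9]
ee_rot: [-180.0, -0.1, 159.6]
ft_force: [-0.0, -1.0, -0.1]
opening: -0.001
grip_force: 0.0
```

Call:
{"api": "servo_tool", "payload": {"commands": [[0,[0.1,0.15,0],[0,0,0]],[0,[0.1,0.15,0],[0,0,0]],[0,[0.1,0.15,0],[0,0,0]],[0,[0.1,0.15,0],[0,0,0]],[0,[0.1,0.15,0],[0,0,0]],[0,[0,0,0],[0,0,0]],[0,[0,0,0],[0,0,0]],[0,[0,0,0],[0,0,0]]]}}

```text
t: 14.3
ee_pos: [441.6, 321.8, 277.8]
ee_rot: [-180.0, -0.0, 159.5]
ft_force: [-0.9, -0.4, -0.1]
opening: -0.003
grip_force: 0.0
```

```bash
python3 - <<'E'
from cell import robot,cams
import cv2,numpy as np
s=robot.get_state();print(s['t'],s['ee_pos'],s['ft_force'])
c=cams.camera("top");np.savez('top2.npz',**c);cv2.imwrite('pics/top2.png',c['img'][...,::-1])
E
sed "s/('wrist','top')/('top2',)/" fit.py > fit2.py; python3 fit2.py | head -2
```

```text
14.3 [441.60705822 321.84257757 277.79336155] [-0.93656032 -0.44225081 -0.09193537]
top2 114 Y [591.09211778 -33.4514881 ] R [492.15436172 107.72972967]
pose [541.0476249   36.80663531] 125.6500514678105 med resid 0.9293709644793977
```

View pics/top2.png

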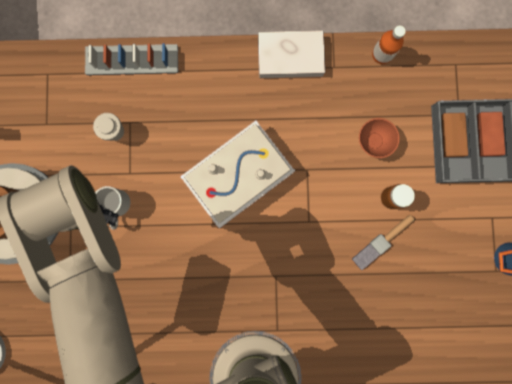

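The fitted plaque pose is unchanged to within 0.1 mm. The plugs, at (214,169) and (261,174), and the bystanders are where they were, and the arm is clear. I'll hand it in.

```bash
python3 -c "
from cell import workorder
print(workorder.sign_off())"
```

```text
the job is handed in; nothing more can be done
None
```

I ran the shut fingertips along the blue ridge from yellow to red without lifting, at about 4–6 N with the pan sunk about 5 mm; the plaque, plugs and other things looked unmoved afterwards, and the job is handed in (sign-off gave no verdict).

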